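# Hold a spring clip gaping round the tall care card

### The arm

A 6-joint arm with a two-finger parallel gripper is mounted at the origin on a cart in front of the work surface, level with it; the furniture and walls round the work are solid. World frame = base frame: x ahead of the robot, y to its left, z up, the work surface at z = 0. Lengths are in m, angles in degrees, forces in N, time in s.
With the tool pointing down it reaches from about 0.25 to 0.85 m from the base axis. Payload 12.5 kg.
Tool frame: the origin (TCP) lies at the very end of the fingers, on their centre line; the grasp point (between the pads) lies 19 mm behind it; z points along the fingers, y is the line along which they close (so a half turn about z gives the same grasp; the last joint's range is limited). The gripper opens to 93 mm and grips with 3 to 60 N. Pads are 15 mm wide; open, the fingers measure 128 mm over their backs; the gripper's body (75 mm by 188 mm) begins 65 mm behind the grasp point.
Start: joints at [63.335, 20.094, 94.641, -0, 65.266, -4.847], TCP at [0.204, 0.511, 0.219] pointing down, gripper open.
Joint ranges: [-157.81, 157.81], [-45, 120.19], [0.68, 151.7], [-89.99, 269.99], [4.06, 180], [-164.3, 164.3]. Speed limits (degrees/s): [127.2, 127.2, 159.86, 180, 180, 180].

### API

Orientations are given as [roll, pitch, yaw] about the fixed x, y, z axes, in that order (R = Rz(yaw) Ry(pitch) Rx(roll)).
In Python, from workcell import status, vision, robot gives the robot as it stands. The module is installed in compiled form; this text tells all that it offers.
- The arm moves only by the tool servo_tool, never from a script. Its argument "moves" is a list of rows, each an object of numbers: "tx", "ty", "tz": the shift along the world's x, y, z in cm; "rx", "ry", "rz": the turn, a rotation vector about the world's x, y, z in rad; "claw": the opening in per cent of the stroke, from 0 (shut) to 100 (fully open). A call has 1 to 8 rows; each row is the pose to reach, as a shift and turn from the pose commanded when the call began; what a row does not reach only later rows make up. A row lasts 1/8 s, in which the tool goes at most 62.5 mm and 10.7 degrees, less where a joint would pass 70% of its speed; a pose out of reach is approached as far as the arm can. A call with a gripper value outside its range is refused whole. The fingers move at their own pace and stop on an object; "newtons" is the grip in N (left out, the last holds). Time passes only in rows, so rows that repeat a pose let the fingers close. It gives the time, the measured TCP pose, the force, the opening and the grip force at its end, in the units of the state.
- status.state(): the state, without advancing time (a new reading comes with each control period).
- vision.read_camera(name): name is "scene" or "top" or "wrist"; returns the picture (420x560x3 uint8, red, green, blue); there is no depth.
- vision.get_calibration(name): a dict with "fx", "fy", "cx", "cy" (pixels), "dist" ([k1, k2, p1, p2, k3] as OpenCV has them; the pictures are not rectified), "pose" (4x4, takes a point from camera to world coordinates). Camera axes: x right, y down, z forward; pixel columns grow to the right and rows downward; lengths in m; the calibration is good to about 2 mm. A picture is of the moment at which its call begins: read the wrist's pose just before it. get_calibration takes no time and is no camera call; for the wrist camera it gives the pose at the moment of the call.
- robot.sign_off(): hands the job in; it is judged then, once.
The state is a dict: "time": time; "qpos": joint angles; "qd": joint speeds; "tau": joint torques, N m; "ee_pos": TCP position; "orientation": TCP orientation; "wrist_force": force on the tool from outside, world axes, zero at the start; "ft_torque": the same for the moment, N m; "gripper_width": finger opening in m; "gripper_force": force on a finger pad.
Only numpy, scipy, OpenCV 4.12 (cv2) and the standard library are available. Lean on these libraries where they do the work, as an engineer would, in place of code of your own. Each camera call takes 0.05 s, during which the arm holds its last target. There are 200 camera calls.

### The job

Take the steel spring clip off its little parking rack by squeezing its two handles together, carry it to the taller of the two care cards and lower it so that its wide-open jaws straddle, upright and square to the card, the middle of that card's top edge, one jaw on each side. Finish while still holding it there: handles squeezed so that the jaws stay gaping, the edge well inside the jaws but neither jaw nor anything else of the clip touching the card, so that I can slip a docket in beside it. Do not shift the card stands or any of the other things on the worktop.

Things in the scene. Friction and masses are not known exactly. Their poses are not given: they have to be found in the camera images.
- clip: Plain steel spring clip, 65 to 95 g, upright: jaws down, two handles up. Origin: middle of its hinge pin; z up along the handles, y along the pin, x the line along which handles and jaws move (same either way round). It starts biting the rack's tongue, pin 61 mm above the worktop, jaw tips on the rack's base
- clip_grip (a point): place to squeeze, from above: midway between the handles, 32 mm over the pin. Handles: steel plates 28 mm wide along y, from 10 to 50 mm over the pin; at the start they lean outward (about 54 mm across at the tops, 46 mm over the pin), squeezed fully they are parallel, 28 mm over their outer faces
- clip_mouth (a point): midway between the jaw tips, 45 mm below the pin. Jaws: 30 mm wide along y; each has a gripping pad 27 to 45 mm below the pin; fully open the gap is about 28 mm at the tips, 18 mm at the pads' upper ends
- clip_arm (a joint): opening of each of the clip's two arms, rad (both move alike): 0 = biting a 3 mm plate as at the start, -0.033 = shut on nothing, 0.28 = fully open against a stop. A spring closes it: at the grip point about 5 N on each handle starts it opening and 9 N reaches the stop; squeezing with 15 to 20 N holds it firmly
- rack: parking rack fixed on the worktop: dark wooden base 70 x 60 x 16 mm with an upright metal tongue, 3 mm thick (x), 44 mm wide (y), its top edge 40 mm above the worktop. Origin: centre of the underside; the clip stands in its middle with the same axes
- tall_stand: loose stand (0.7 kg) with the TALLER card: dark wooden foot 56 x 104 x 18 mm holding an upright white rigid card 3 mm thick (x), 90 mm wide (y), whose top edge is 125 mm above the worktop. Origin: centre of the underside; z up
- tall_stand_edge (a point): middle of the top edge of the taller card, 125 mm above the worktop; x across the card's thickness, y along the edge, z up
- short_stand: the same stand with the SHORTER card, top edge 80 mm above the worktop; not to be used. Which stand is left and which is right changes. Origin: centre of the underside
- spool: bystander, a small upright cream spool, 28 mm wide, 36 mm tall, to be left where it is; origin at the centre of its underside
- tealight: bystander, a tealight, 38 mm wide, 15 mm tall, to be left where it is; origin at the centre of its underside
- dropper: bystander, a small brown dropper bottle, 33 mm wide, 102 mm tall, right of the middle of the worktop (a second one at the back left is part of the room), to be left where it is; origin at the centre of its underside
- small_spool: bystander, a small upright spool, 24 mm wide, 31 mm tall, to be left where it is; origin at the centre of its underside

How it is judged:
By the outcome, as a careful person would: the job done as asked, in the order asked, and still so for the second after the job is handed in, while the arm keeps its last pose, push and grip.
It also fails if it takes over 32 s, if anything falls off the work surface, if the arm or the gripper's body presses on something with over 40 N, if the wrist force passes 120 N, or if a joint passes its speed limit or range.

## Working session

There is one attempt and no reset: what is moved stays moved. The work goes in short steps, Python scripts to look and compute and a tool call to move; the robot and the scene stay as the last step left them, time stands still between calls to the robot, and variables do not carry over. Pictures are saved under pics/ and viewed, at most 12 in all, crops included, and the job is handed in when it is done.

Besides the shell and the picture viewer there is one more tool, called after "Emit:" as a command line: name --argument value ..., lists and objects as JSON in quotes. servo_tool: Moves the arm, as the interface text tells. Its arguments: {"type":"object","properties":{"moves":{"type":"array"},"newtons":{"type":"number"}},"required":["moves"]}

```bash
mkdir -p pics; python3 - <<'E'
from workcell import status, vision, robot
import cv2,pickle
d={}
for n in ("scene","top"):
    im=vision.read_camera(n); c=vision.get_calibration(n); d[n]=(im,c)
    cv2.imwrite(f"pics/{n}0.png",cv2.cvtColor(im,cv2.COLOR_RGB2BGR))
    print(n,c["fx"],c["cx"],c["cy"],c["dist"],c["pose"])
pickle.dump(d,open("d0.pkl","wb"))
print(status.state())
E
```

```text
scene 528.2152982624872 271.0053191815514 199.85721959133986 [-0.11673232  0.          0.          0.          0.        ] [[ 0.85457491 -0.40208263  0.32868113  0.09981114]
 [-0.51927595 -0.65260351  0.55177998 -0.68437073]
 [-0.00736268 -0.64221353 -0.76649042  1.08969383]
 [ 0.          0.          0.          1.        ]]
top 445.4924573601067 277.2439231028996 208.99008133123462 [-0.13145253  0.          0.          0.          0.        ] [[ 0.01369861 -0.98505331  0.17170415  0.40121206]
 [-0.99951117 -0.01831605 -0.02533645  0.02668115]
 [ 0.02810269 -0.17127315 -0.9848227   1.00107388]
 [ 0.          0.          0.          1.        ]]
{'time': 0.1, 'qpos': array([ 6.33340005e+01,  2.01210580e+01,  9.46713668e+01, -1.01235706e-03,
        6.52663189e+01, -4.84786182e+00]), 'qd': array([ 0.05598745, -0.0452639 , -0.06719224, -0.00016288,  0.13477209,
        0.0444259 ]), 'tau': array([ 1.42415138e-03, -4.98025703e+01, -2.85700518e+01,  7.00855837e-02,
        2.39273946e-02, -5.19728030e-05]), 'ee_pos': array([0.20426553, 0.51034021, 0.21816982]), 'orientation': array([-1.79941389e+02, -4.04868292e-03,  1.58182284e+02]), 'wrist_force': array([-0.18872014,  0.04628334,  0.67948966]), 'ft_torque': array([-0.01178971,  0.05240356,  0.01798871]), 'gripper_force': 0.0, 'gripper_width': 0.09311420438197432}
```

View pics/top0.png

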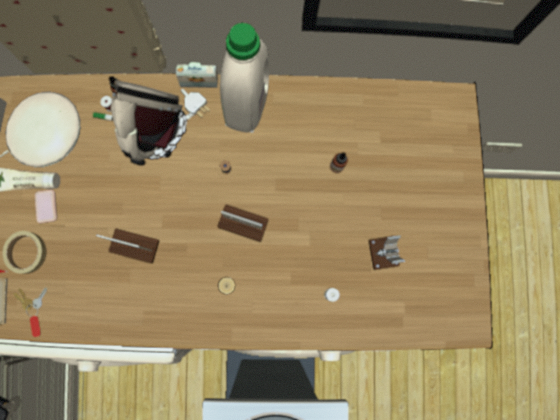

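View pics/scene0.png

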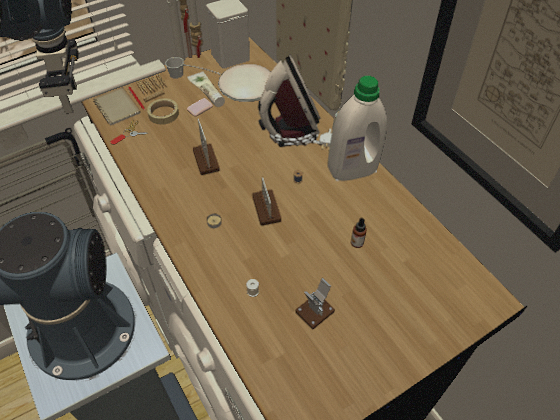

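The top view shows stands at about (133,246) and (243,223), the rack and clip at (385,252), the dropper at (340,162), and small things at (226,286), (333,295) and (225,167). Next I'll enlarge the stands and the rack.

```bash
python3 - <<'E'
import cv2,pickle,numpy as np
d=pickle.load(open("d0.pkl","rb"))
def crop(n,u,v,w,h):
    im=cv2.cvtColor(d[n][0],cv2.COLOR_RGB2BGR)[v:v+h,u:u+w]
    s=im.copy(); s=cv2.resize(s,(400,300),interpolation=cv2.INTER_CUBIC)
    for i in range(0,w,10):
        cv2.line(s,(int(i*400/w),0),(int(i*400/w),4),(0,0,255)); cv2.putText(s,str(u+i),(int(i*400/w),14),0,.35,(0,0,255))
    for i in range(0,h,10):
        y=int(i*300/h);cv2.line(s,(0,y),(4,y),(0,0,255)); cv2.putText(s,str(v+i),(5,y+4),0,.35,(0,0,255))
    return s
a=crop("top",90,215,80,60);b=crop("top",205,195,80,60);c=crop("top",350,220,80,60);e=crop("scene",275,270,80,60)
cv2.imwrite("pics/m1.png",np.vstack([np.hstack([a,b]),np.hstack([c,e])]))
a=crop("scene",170,115,80,60);b=crop("scene",230,170,80,60)
cv2.imwrite("pics/m2.png",np.hstack([a,b]))
E
```

```text
(no output)
```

View pics/m1.png

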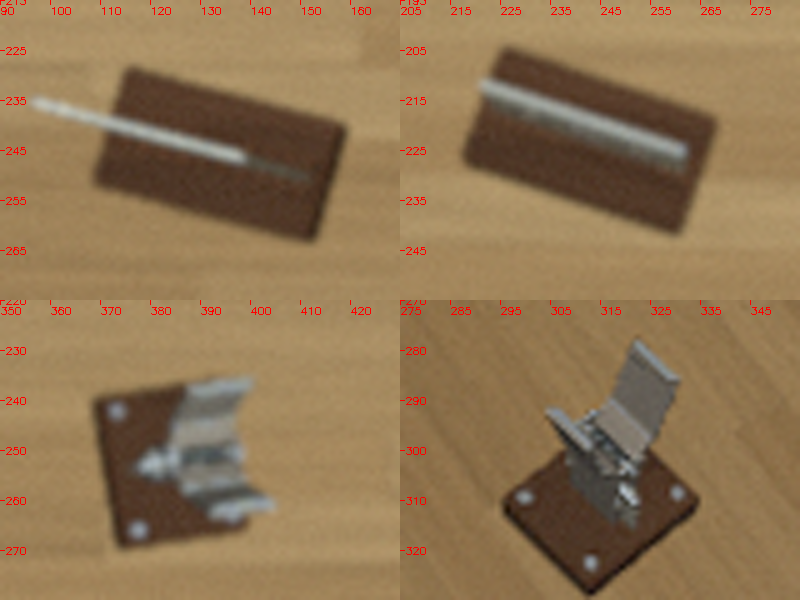

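View pics/m2.png

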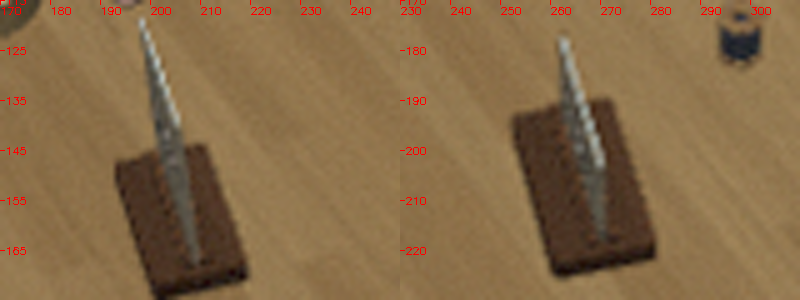

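The left stand holds the taller card: its top edge runs from (96,235) to (139,246) in the top view. The right one is the shorter. The clip's handles open along the image's vertical, which is about world x.

```bash
cat > h.py <<'E'
import cv2,numpy as np
def ray(c,px,z):
    K=np.array([[c["fx"],0,c["cx"]],[0,c["fy"],c["cy"]],[0,0,1.]])
    p=cv2.undistortPoints(np.array(px,float).reshape(-1,1,2),K,np.array(c["dist"]))[:,0]
    T=np.array(c["pose"]); r=np.c_[p,np.ones(len(p))]@T[:3,:3].T
    o=T[:3,3]; return o+r*((z-o[2])/r[:,2:])
def proj(c,P):
    K=np.array([[c["fx"],0,c["cx"]],[0,c["fy"],c["cy"]],[0,0,1.]]); T=np.linalg.inv(np.array(c["pose"]))
    return cv2.projectPoints(np.array(P,float).reshape(-1,1,3),cv2.Rodrigues(T[:3,:3])[0],T[:3,3],K,np.array(c["dist"]))[0][:,0]
E
python3 - <<'E'
import pickle,numpy as np; from h import *
d=pickle.load(open("d0.pkl","rb")); t=d["top"][1]; s=d["scene"][1]
np.set_printoptions(precision=4,suppress=True)
def show(n,P,k=None):
    print(n,P[:,:2].mean(0)); print(P[:,:2].tolist()); 
    D=np.diff(P,axis=0); print(" len",np.linalg.norm(D,axis=1),"ang",np.degrees(np.arctan2(D[:,1],D[:,0])))
show("tfoot",ray(t,[(116,228.4),(159,240),(152.4,263.4),(109,252)],.018))
show("tedge",ray(t,[(96.4,235.2),(138.6,246.4)],.125))
show("tedge scene",ray(s,[(198,118),(206,140)],.125))
show("sedge",ray(t,[(221,212),(262,225.5)],.080))
show("rack",ray(t,[(369,240),(374,269.6),(399.4,266)],.016))
show("rack sc",ray(s,[(296,311),(313,328),(334.4,310)],.016))
show("h1",ray(t,[(387.6,237.6),(400,236)],.108))
show("h2",ray(t,[(393,262.6),(404.4,260.6)],.108))
show("h sc",ray(s,[(322.4,278.4),(330.6,286)],.108))
show("drop",ray(t,[(343,155)],.102))
show("spools",ray(t,[(333,294),(226,286),(225,167)],.03))
E
```

```text
tfoot [0.4835 0.3187]
[[0.5217398294865129, 0.36224971691324587], [0.4978785986877313, 0.2629315060999649], [0.4457829238169362, 0.27494833633412635], [0.4684905426547941, 0.3746116874142364]]
 len [0.1021 0.0535 0.1022] ang [-103.5093  167.0109   77.1647]
tedge [0.4839 0.3213]
[[0.49404050233953445, 0.3651066977774083], [0.4737479597880163, 0.2774390419712232]]
 len [0.09] ang [-103.0328]
tedge scene [0.4847 0.3222]
[[0.49499636434500927, 0.3674968679698928], [0.4743404822232352, 0.2768785575112709]]
 len [0.0929] ang [-102.8408]
sedge [0.5397 0.0775]
[[0.5532151389168334, 0.12068926007683656], [0.5262801616097461, 0.03429141476002403]]
 len [0.0905] ang [-107.3151]
rack [ 0.4649 -0.232 ]
[[0.5061229267541152, -0.2057097600615312], [0.4400376729892914, -0.21596473078955167], [0.44840926892413274, -0.2742045630720488]]
 len [0.0669 0.0588] ang [-171.1793  -81.8201]
rack sc [ 0.4661 -0.2547]
[[0.4379254603696958, -0.2216936562660788], [0.44704028421576536, -0.2769852095971572], [0.5133952247279217, -0.2654578081748447]]
 len [0.056  0.0673] ang [-80.639    9.8553]
h1 [ 0.5035 -0.2359]
[[0.5017339454363852, -0.22285268198237446], [0.5053530701670143, -0.24902292418849767]]
 len [0.0264] ang [-82.1264]
h2 [ 0.4529 -0.2449]
[[0.4508115875922569, -0.23290922210491463], [0.4550293502568898, -0.25686116279306903]]
 len [0.0243] ang [-80.013]
h sc [ 0.5024 -0.2377]
[[0.5003440624276464, -0.22521699051702077], [0.5044696165882557, -0.25008866854257816]]
 len [0.0252] ang [-80.5819]
drop [ 0.6763 -0.1338]
[[0.6763281649495387, -0.13383248817549964]]
 len [] ang []
spools [0.4835 0.0363]
[[0.3860325216021743, -0.12156178834273378], [0.4001211762083081, 0.10979102019972595], [0.6641967400122468, 0.12055980187691885]]
 len [0.2318 0.2643] ang [86.5152  2.3352]
```

Emit:
servo_tool --moves '[{"tx": 1.7,"ty": -4.7,"rz": -0.06},{"tx": 3.4,"ty": -9.4,"rz": -0.13},{"tx": 5.1,"ty": -14.1,"rz": -0.19},{"tx": 6.8,"ty": -18.8,"rz": -0.26},{"tx": 8.5,"ty": -23.5,"rz": -0.32},{"tx": 10.3,"ty": -28.2,"rz": -0.38},{"tx": 12,"ty": -32.9,"rz": -0.45},{"tx": 13.7,"ty": -37.5,"rz": -0.51}]'

```text
$.moves[0]: bad value
```

Emit:
servo_tool --moves '[{"tx": 1.7,"ty": -4.7,"rz": -0.06},{"tx": 3.4,"ty": -9.4,"rz": -0.13},{"tx": 5.1,"ty": -14.1,"rz": -0.19},{"tx": 6.8,"ty": -18.8,"rz": -0.26},{"tx": 8.5,"ty": -23.5,"rz": -0.32},{"tx": 10.3,"ty": -28.2,"rz": -0.38},{"tx": 12,"ty": -32.9,"rz": -0.45},{"tx": 13.7,"ty": -37.6,"rz": -0.51}]'

```text
$.moves[0]: bad value
```

Emit:
servo_tool --moves '[{"tz": 0},{"tz": 0}]'

```text
$.moves[0]: bad value
```

```bash
python3 - <<'E'
from workcell import status, vision
import cv2,pickle
c=vision.get_calibration("wrist"); im=vision.read_camera("wrist"); t=vision.read_camera("top")
pickle.dump((im,c,t),open("d1.pkl","wb"))
cv2.imwrite("pics/w1.png",cv2.cvtColor(im,cv2.COLOR_RGB2BGR)); s=status.state()
print({k:s[k] for k in("time","qpos","ee_pos","orientation","wrist_force")}); print(c["pose"])
E
```

```text
{'time': 0.2, 'qpos': array([ 6.33346589e+01,  2.01122792e+01,  9.46609202e+01, -7.96200709e-04,
        6.52661299e+01, -4.84852635e+00]), 'ee_pos': array([0.20430276, 0.51043049, 0.21832307]), 'orientation': array([-1.79960750e+02, -2.60383536e-03,  1.58183518e+02]), 'wrist_force': array([1.14500355, 0.4277677 , 0.24409336])}
[[ 0.37164077  0.89484059  0.24727205  0.13522541]
 [ 0.92837599 -0.35790785 -0.10009986  0.53744597]
 [-0.00107281  0.26676262 -0.96376167  0.38552307]
 [ 0.          0.          0.          1.        ]]
```

View pics/w1.png

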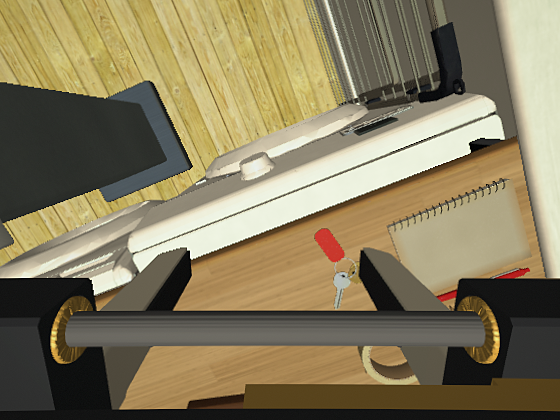

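The moves were refused, so the arm is still at its start and the picture only shows the notepad and keys. I'll retry with every field filled in.

Emit:
servo_tool --moves '[{"tx": 1.7,"ty": -4.7,"tz": 0,"rx": 0,"ry": 0,"rz": -0.06,"claw": 100},{"tx": 3.4,"ty": -9.4,"tz": 0,"rx": 0,"ry": 0,"rz": -0.13,"claw": 100},{"tx": 5.1,"ty": -14.1,"tz": 0,"rx": 0,"ry": 0,"rz": -0.19,"claw": 100},{"tx": 6.8,"ty": -18.8,"tz": 0,"rx": 0,"ry": 0,"rz": -0.26,"claw": 100},{"tx": 8.5,"ty": -23.5,"tz": 0,"rx": 0,"ry": 0,"rz": -0.32,"claw": 100},{"tx": 10.3,"ty": -28.2,"tz": 0,"rx": 0,"ry": 0,"rz": -0.38,"claw": 100},{"tx": 12,"ty": -32.9,"tz": 0,"rx": 0,"ry": 0,"rz": -0.45,"claw": 100},{"tx": 13.7,"ty": -37.5,"tz": 0,"rx": 0,"ry": 0,"rz": -0.51,"claw": 100}]'

```text
time: 1.2
ee_pos: [0.3417, 0.1341, 0.2188]
orientation: [180.0, 0.0, 128.8]
wrist_force: [0.1, -0.4, -0.3]
gripper_width: 0.0929
gripper_force: 0.0
```

Emit:
servo_tool --moves '[{"tx": 1.7,"ty": -4.7,"tz": 0,"rx": 0,"ry": 0,"rz": -0.06,"claw": 100},{"tx": 3.4,"ty": -9.4,"tz": 0,"rx": 0,"ry": 0,"rz": -0.13,"claw": 100},{"tx": 5.1,"ty": -14.1,"tz": 0,"rx": 0,"ry": 0,"rz": -0.19,"claw": 100},{"tx": 6.8,"ty": -18.8,"tz": 0,"rx": 0,"ry": 0,"rz": -0.26,"claw": 100},{"tx": 8.5,"ty": -23.5,"tz": 0,"rx": 0,"ry": 0,"rz": -0.32,"claw": 100},{"tx": 10.3,"ty": -28.2,"tz": 0,"rx": 0,"ry": 0,"rz": -0.38,"claw": 100},{"tx": 12,"ty": -32.9,"tz": 0,"rx": 0,"ry": 0,"rz": -0.45,"claw": 100},{"tx": 13.7,"ty": -37.5,"tz": 0,"rx": 0,"ry": 0,"rz": -0.51,"claw": 100}]'

```text
time: 2.2
ee_pos: [0.4787, -0.2411, 0.2185]
orientation: [-180.0, -0.0, 99.6]
wrist_force: [-0.6, 0.7, 0.1]
gripper_width: 0.0933
gripper_force: 0.0
```

```bash
python3 - <<'E'
from workcell import status, vision
import cv2,pickle
c=vision.get_calibration("wrist"); im=vision.read_camera("wrist")
pickle.dump((im,c),open("d1.pkl","wb"))
cv2.imwrite("pics/w2.png",cv2.cvtColor(im,cv2.COLOR_RGB2BGR)); s=status.state()
print({k:s[k] for k in("time","qpos","ee_pos","orientation")})
from h import *
import numpy as np
p=np.array(s["ee_pos"]); print(proj(c,[p]))
E
```

```text
{'time': 2.25, 'qpos': array([-3.19942171e+01,  1.89276519e+01,  9.63339994e+01, -6.78946494e-02,
        6.46216943e+01, -4.13148908e+01]), 'ee_pos': array([ 0.48007682, -0.24543997,  0.21845479]), 'orientation': array([1.79952931e+02, 1.23123049e-01, 9.93496598e+01])}
[[276.67662671 268.34105897]]
```

View pics/w2.png

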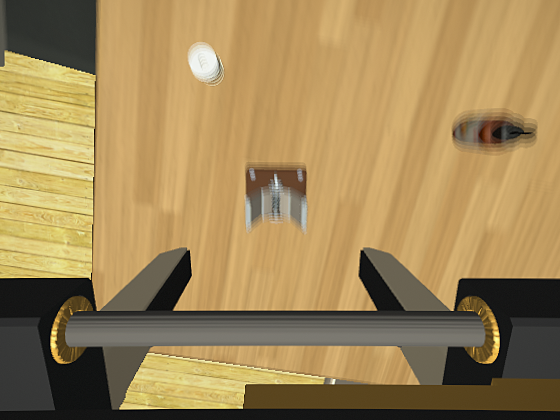

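The picture is blurred by motion, but the clip stands centred between the fingers at about (276,198). I'll let the arm settle and measure again.

Emit:
servo_tool --moves '[{"tx": 0,"ty": 0,"tz": 0,"rx": 0,"ry": 0,"rz": 0,"claw": 100},{"tx": 0,"ty": 0,"tz": 0,"rx": 0,"ry": 0,"rz": 0,"claw": 100},{"tx": 0,"ty": 0,"tz": 0,"rx": 0,"ry": 0,"rz": 0,"claw": 100}]'

```text
time: 2.62
ee_pos: [0.4782, -0.2385, 0.2188]
orientation: [180.0, -0.0, 99.8]
wrist_force: [-0.5, -0.5, 0.3]
gripper_width: 0.0927
gripper_force: 0.0
```

```bash
python3 - <<'E'
from workcell import status, vision
import cv2,pickle
c=vision.get_calibration("wrist"); im=vision.read_camera("wrist")
pickle.dump((im,c),open("d1.pkl","wb"))
s=status.state()
print({k:s[k] for k in("time","ee_pos","orientation")})
cr=cv2.resize(cv2.cvtColor(im,cv2.COLOR_RGB2BGR)[145:245,220:340],(720,600),interpolation=cv2.INTER_CUBIC)
cv2.imwrite("pics/w3.png",cr)
E
```

```text
{'time': 2.675, 'ee_pos': array([ 0.47832263, -0.23862295,  0.21887919]), 'orientation': array([1.79988456e+02, 8.31797671e-03, 9.98050584e+01])}
```

View pics/w3.png

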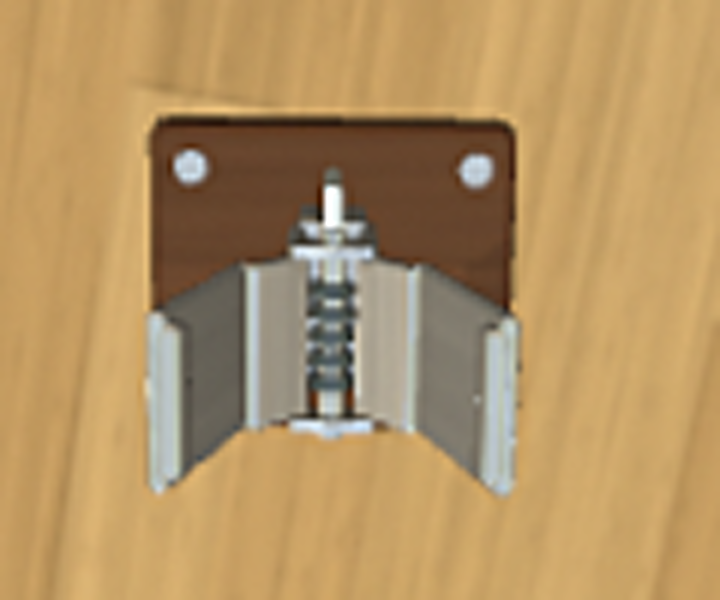

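```bash
python3 - <<'E'
import pickle; from h import *
im,c=pickle.load(open("d1.pkl","rb")); np.set_printoptions(precision=4,suppress=True)
def g(n,px,z):
    P=ray(c,[(220+a/6,145+b/6) for a,b in px],z); D=np.diff(P,axis=0)[:,:2]
    print(n,P[:,:2].tolist(),P[:,:2].mean(0),np.linalg.norm(D,axis=1),np.degrees(np.arctan2(D[:,1],D[:,0])))
g("handles",[(153,314),(153,490),(512,490),(512,316)],.107)
g("pin",[(333,250),(333,425)],.063)
g("rack",[(152,120),(514,122)],.016)
E
```

```text
handles [[0.4506213981079544, -0.23191847640281713], [0.4545902432066699, -0.25865757810514034], [0.5076636740244305, -0.24947032510934428], [0.5024451903154421, -0.22325348342153856]] [ 0.4788 -0.2408] [0.027  0.0539 0.0267] [-81.5573   9.8208 101.2576]
pin [[0.47647153702505857, -0.22626404424264293], [0.48169928915350474, -0.25635916810469916]] [ 0.4791 -0.2413] [0.0305] [-80.1456]
rack [[0.44015612403026216, -0.216331184540785], [0.5075879893919579, -0.20504530569573937]] [ 0.4739 -0.2107] [0.0684] [9.5014]
```

The clip is sharp and symmetric about the tool axis, centred at (0.479, -0.241) with yaw 9.7°. The handle span measures 53.9 mm, against the 54 mm given. Descending, then squeezing.

Emit:
servo_tool --moves '[{"tx": 0.08,"ty": -0.21,"tz": -3,"rx": 0,"ry": 0,"rz": 0,"claw": 100},{"tx": 0.08,"ty": -0.21,"tz": -6,"rx": 0,"ry": 0,"rz": 0,"claw": 100},{"tx": 0.08,"ty": -0.21,"tz": -9,"rx": 0,"ry": 0,"rz": 0,"claw": 100},{"tx": 0.08,"ty": -0.21,"tz": -12,"rx": 0,"ry": 0,"rz": 0,"claw": 100},{"tx": 0.08,"ty": -0.21,"tz": -13.5,"rx": 0,"ry": 0,"rz": 0,"claw": 100},{"tx": 0.08,"ty": -0.21,"tz": -14.5,"rx": 0,"ry": 0,"rz": 0,"claw": 100},{"tx": 0.08,"ty": -0.21,"tz": -14.5,"rx": 0,"ry": 0,"rz": 0,"claw": 100},{"tx": 0.08,"ty": -0.21,"tz": -14.5,"rx": 0,"ry": 0,"rz": 0,"claw": 100}]'

```text
time: 3.68
ee_pos: [0.4796, -0.2417, 0.0744]
orientation: [179.9, 0.0, 99.7]
wrist_force: [-0.1, -0.6, 0.9]
gripper_width: 0.0929
gripper_force: 0.0
```

Emit:
servo_tool --moves '[{"tx": 0,"ty": 0,"tz": 0,"rx": 0,"ry": 0,"rz": 0,"claw": 60},{"tx": 0,"ty": 0,"tz": 0,"rx": 0,"ry": 0,"rz": 0,"claw": 50},{"tx": 0,"ty": 0,"tz": 0,"rx": 0,"ry": 0,"rz": 0,"claw": 40},{"tx": 0,"ty": 0,"tz": 0,"rx": 0,"ry": 0,"rz": 0,"claw": 30},{"tx": 0,"ty": 0,"tz": 0,"rx": 0,"ry": 0,"rz": 0,"claw": 20},{"tx": 0,"ty": 0,"tz": 0,"rx": 0,"ry": 0,"rz": 0,"claw": 10},{"tx": 0,"ty": 0,"tz": 0,"rx": 0,"ry": 0,"rz": 0,"claw": 0},{"tx": 0,"ty": 0,"tz": 0,"rx": 0,"ry": 0,"rz": 0,"claw": 0}]' --newtons 18

```text
time: 4.68
ee_pos: [0.4812, -0.2424, 0.0751]
orientation: [179.8, 0.2, 99.7]
wrist_force: [3.4, 0.4, 8.3]
gripper_width: 0.0273
gripper_force: 18.0
```

The opening is 27 mm at 18 N, so the clip is fully squeezed. Lifting straight up.

Emit:
servo_tool --moves '[{"tx": 0,"ty": 0,"tz": 0.4,"rx": 0,"ry": 0,"rz": 0,"claw": 0},{"tx": 0,"ty": 0,"tz": 1.2,"rx": 0,"ry": 0,"rz": 0,"claw": 0},{"tx": 0,"ty": 0,"tz": 2.4,"rx": 0,"ry": 0,"rz": 0,"claw": 0},{"tx": 0,"ty": 0,"tz": 4,"rx": 0,"ry": 0,"rz": 0,"claw": 0},{"tx": 0,"ty": 0,"tz": 7,"rx": 0,"ry": 0,"rz": 0,"claw": 0},{"tx": 0,"ty": 0,"tz": 10.5,"rx": 0,"ry": 0,"rz": 0,"claw": 0},{"tx": 0,"ty": 0,"tz": 14,"rx": 0,"ry": 0,"rz": 0,"claw": 0},{"tx": 0,"ty": 0,"tz": 15.5,"rx": 0,"ry": 0,"rz": 0,"claw": 0}]'

```text
time: 5.68
ee_pos: [0.4796, -0.2418, 0.2312]
orientation: [179.9, 0.1, 99.7]
wrist_force: [-0.1, 0.3, -1.9]
gripper_width: 0.0274
gripper_force: 18.0
```

Emit:
servo_tool --moves '[{"tx": 0,"ty": 0,"tz": 0,"rx": 0,"ry": 0,"rz": 0,"claw": 0},{"tx": 0,"ty": 0,"tz": 0,"rx": 0,"ry": 0,"rz": 0,"claw": 0}]'

```text
time: 5.92
ee_pos: [0.4787, -0.2412, 0.2274]
orientation: [-179.9, -0.1, 99.7]
wrist_force: [0.2, -0.1, -1.1]
gripper_width: 0.0273
gripper_force: 18.0
```

```bash
python3 - <<'E'
from workcell import status, vision
import cv2,pickle,numpy as np
from h import *
d={}
for n in("top","scene","wrist"):
    c=vision.get_calibration(n); d[n]=(vision.read_camera(n),c)
s=status.state(); pickle.dump(d,open("d2.pkl","wb"))
print({k:s[k] for k in("time","ee_pos","orientation","wrist_force","ft_torque")})
p=np.array(s["ee_pos"]); pics=[]
for n in("scene","wrist"):
    u=proj(d[n][1],[p-[0,0,.03]])[0].astype(int); w=60 if n=="scene" else 200
    x=np.clip(u[0]-w//2,0,560-w); y=np.clip(u[1]-w//2,0,420-w); print(n,u,x,y,w)
    pics.append(cv2.resize(cv2.cvtColor(d[n][0],cv2.COLOR_RGB2BGR)[y:y+w,x:x+w],(400,400),interpolation=cv2.INTER_CUBIC))
cv2.imwrite("pics/l1.png",np.hstack(pics))
E
```

```text
{'time': 6.075, 'ee_pos': array([ 0.47880941, -0.24129554,  0.22754133]), 'orientation': array([-1.79917138e+02, -7.27320801e-02,  9.97387912e+01]), 'wrist_force': array([-0.06269994,  0.04848073, -1.22738326]), 'ft_torque': array([-0.05111508,  0.07989744,  0.00997354])}
scene [321 265] 291 235 60
wrist [275 242] 175 142 200
```

View pics/l1.png

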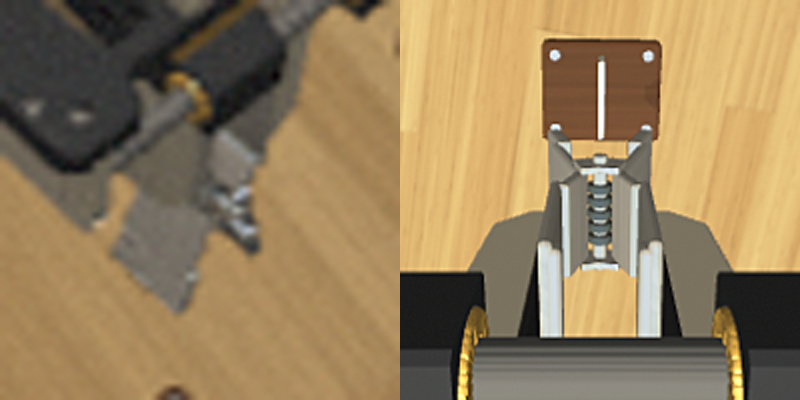

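The clip is off the rack with its jaws gaping, symmetric in the wrist view (pin at about u=275, v=222 to 274). I'll check its tilt and height in the fingers against projections of the model.

```bash
python3 - <<'E'
import pickle; from h import *
d=pickle.load(open("d2.pkl","rb")); c=d["wrist"][1]; np.set_printoptions(precision=1,suppress=True)
p=np.array([.4788,-.2413,.2275-.013]); a=np.radians(9.75)
R=np.array([[np.cos(a),-np.sin(a),0],[np.sin(a),np.cos(a),0],[0,0,1]])
def q(L): return proj(c,[p+R@np.array(v) for v in L])
print("pin",q([(0,.015,0),(0,-.015,0)]))
tips=[(s*.015,y,-.045) for s in(-1,1) for y in(.015,-.015)]; print("tips",q(tips))
tops=[(s*.013,y,.05) for s in(-1,1) for y in(.014,-.014)]; print("handle tops",q(tops))
E
python3 - <<'E'
import pickle,cv2
d=pickle.load(open("d2.pkl","rb"))
cv2.imwrite("pics/l2.png",cv2.resize(cv2.cvtColor(d["wrist"][0],cv2.COLOR_RGB2BGR)[200:315,220:330],(550,575),interpolation=cv2.INTER_CUBIC))
E
```

```text
pin [[275.6 228.2]
 [275.6 275.3]]
tips [[254.6 208.8]
 [255.3 248. ]
 [296.5 208.8]
 [295.8 248.1]]
handle tops [[245.8 265.9]
 [247.2 322.4]
 [305.6 265.9]
 [304.1 322.5]]
```

View pics/l2.png

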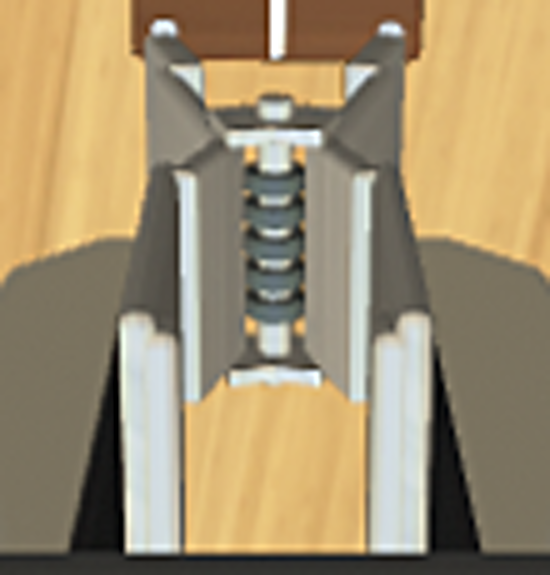

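The model agrees: pin rows 227 and 275 against 228 and 275 predicted, so the clip hangs upright. Now moving to above the tall card.

Emit:
servo_tool --moves '[{"tx": 0,"ty": 1.5,"tz": 0,"rx": 0,"ry": 0,"rz": -0.01,"claw": 0},{"tx": 0,"ty": 4.5,"tz": 0,"rx": 0,"ry": 0,"rz": -0.03,"claw": 0},{"tx": 0,"ty": 8,"tz": 0,"rx": 0,"ry": 0,"rz": -0.06,"claw": 0},{"tx": 0,"ty": 12,"tz": 0,"rx": 0,"ry": 0,"rz": -0.09,"claw": 0},{"tx": 0,"ty": 16,"tz": 0,"rx": 0,"ry": 0,"rz": -0.12,"claw": 0},{"tx": 0,"ty": 20,"tz": 0,"rx": 0,"ry": 0,"rz": -0.15,"claw": 0},{"tx": 0,"ty": 24,"tz": 0,"rx": 0,"ry": 0,"rz": -0.18,"claw": 0},{"tx": 0,"ty": 28,"tz": 0,"rx": 0,"ry": 0,"rz": -0.2,"claw": 0}]'

```text
time: 7.08
ee_pos: [0.4785, 0.0405, 0.2285]
orientation: [-180.0, -0.0, 88.2]
wrist_force: [1.1, 0.7, -0.6]
gripper_width: 0.0274
gripper_force: 18.0
```

Emit:
servo_tool --moves '[{"tx": 0.1,"ty": 4,"tz": 0,"rx": 0,"ry": 0,"rz": -0.03,"claw": 0},{"tx": 0.2,"ty": 8,"tz": 0,"rx": 0,"ry": 0,"rz": -0.06,"claw": 0},{"tx": 0.3,"ty": 12,"tz": 0,"rx": 0,"ry": 0,"rz": -0.09,"claw": 0},{"tx": 0.4,"ty": 16,"tz": 0,"rx": 0,"ry": 0,"rz": -0.12,"claw": 0},{"tx": 0.5,"ty": 20,"tz": 0,"rx": 0,"ry": 0,"rz": -0.15,"claw": 0},{"tx": 0.5,"ty": 23.5,"tz": 0,"rx": 0,"ry": 0,"rz": -0.17,"claw": 0},{"tx": 0.5,"ty": 26.5,"tz": 0,"rx": 0,"ry": 0,"rz": -0.19,"claw": 0},{"tx": 0.5,"ty": 28.1,"tz": 0,"rx": 0,"ry": 0,"rz": -0.197,"claw": 0}]'

```text
time: 8.07
ee_pos: [0.4833, 0.3211, 0.2283]
orientation: [-180.0, 0.0, 77.0]
wrist_force: [-0.2, 1.0, -0.7]
gripper_width: 0.0274
gripper_force: 18.0
```

Emit:
servo_tool --moves '[{"tx": 0,"ty": 0,"tz": 0,"rx": 0,"ry": 0,"rz": 0,"claw": 0},{"tx": 0,"ty": 0,"tz": 0,"rx": 0,"ry": 0,"rz": 0,"claw": 0},{"tx": 0,"ty": 0,"tz": 0,"rx": 0,"ry": 0,"rz": 0,"claw": 0},{"tx": 0,"ty": 0,"tz": 0,"rx": 0,"ry": 0,"rz": 0,"claw": 0}]'

```text
time: 8.57
ee_pos: [0.4843, 0.3189, 0.2287]
orientation: [180.0, -0.0, 77.0]
wrist_force: [0.4, 1.0, -0.8]
gripper_width: 0.0275
gripper_force: 18.0
```

```bash
python3 - <<'E'
from workcell import status, vision
import cv2,pickle,numpy as np
c=vision.get_calibration("wrist"); im=vision.read_camera("wrist"); s=status.state()
pickle.dump((im,c,s),open("d3.pkl","wb"))
print({k:s[k] for k in("time","ee_pos","orientation","wrist_force")})
cv2.imwrite("pics/t1.png",cv2.resize(cv2.cvtColor(im,cv2.COLOR_RGB2BGR)[130:280,175:375],(800,600),interpolation=cv2.INTER_CUBIC))
E
```

```text
{'time': 8.625, 'ee_pos': array([0.48430633, 0.31908425, 0.22872678]), 'orientation': array([ 1.79995551e+02, -3.42553145e-03,  7.69600242e+01]), 'wrist_force': array([-0.25131158,  0.32479942, -1.10847269])}
```

View pics/t1.png

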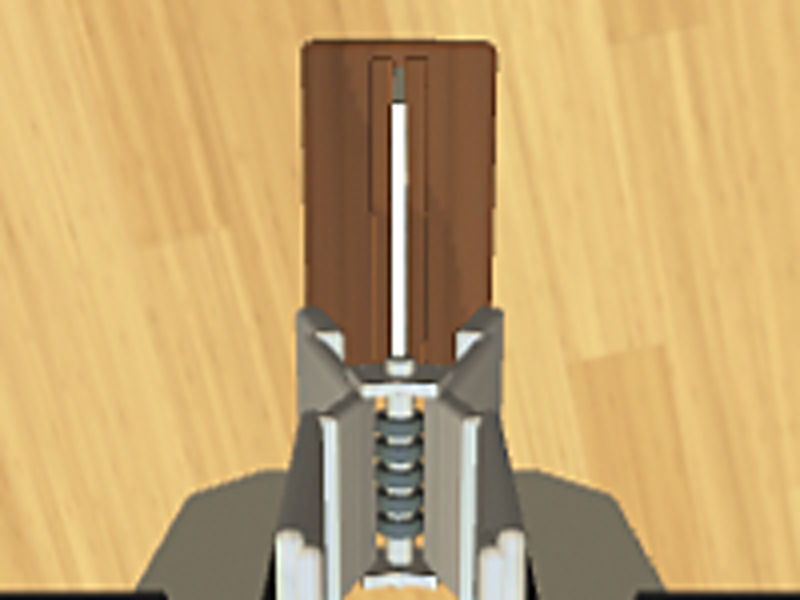

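The card (white line at crop u≈399) lies right under the pin (u≈400) and parallel to it. Its far end is at crop (399,103).

```bash
python3 - <<'E'
import pickle; from h import *
im,c,s=pickle.load(open("d3.pkl","rb")); np.set_printoptions(precision=4,suppress=True)
f=lambda px,z: ray(c,[(175+a/4,130+b/4) for a,b in px],z)
E=f([(399.5,102),(399,355)],.125); d=E[0]-E[1]; d/=np.linalg.norm(d); print(E,np.degrees(np.arctan2(d[1],d[0])),"centre",E[0]-.045*d)
F=f([(302,40),(497,40)],.018); d2=F[1]-F[0]; print(F,np.linalg.norm(d2),np.degrees(np.arctan2(d2[1],d2[0])), "from foot",F.mean(0)-.052*d)
print("pin mid",f([(400,388),(400,580)],s["ee_pos"][2]-.013).mean(0))
E
```

```text
[[0.4951 0.3658 0.125 ]
 [0.4827 0.313  0.125 ]] 76.8487910949878 centre [0.4849 0.322  0.125 ]
[[0.4699 0.3792 0.018 ]
 [0.5237 0.3667 0.018 ]] 0.05526228002331004 -13.045683621996416 from foot [0.4849 0.3223 0.018 ]
pin mid [0.4843 0.3191 0.2157]
```

Emit:
servo_tool --moves '[{"tx": 0.05,"ty": 0.27,"tz": 0,"rx": 0,"ry": 0,"rz": 0,"claw": 0},{"tx": 0.05,"ty": 0.27,"tz": -1,"rx": 0,"ry": 0,"rz": 0,"claw": 0},{"tx": 0.05,"ty": 0.27,"tz": -2,"rx": 0,"ry": 0,"rz": 0,"claw": 0},{"tx": 0.05,"ty": 0.27,"tz": -3,"rx": 0,"ry": 0,"rz": 0,"claw": 0},{"tx": 0.05,"ty": 0.27,"tz": -4,"rx": 0,"ry": 0,"rz": 0,"claw": 0},{"tx": 0.05,"ty": 0.27,"tz": -5,"rx": 0,"ry": 0,"rz": 0,"claw": 0},{"tx": 0.05,"ty": 0.27,"tz": -5.7,"rx": 0,"ry": 0,"rz": 0,"claw": 0},{"tx": 0.05,"ty": 0.27,"tz": -6,"rx": 0,"ry": 0,"rz": 0,"claw": 0}]'

```text
time: 9.62
ee_pos: [0.4846, 0.3222, 0.1682]
orientation: [-180.0, 0.0, 77.0]
wrist_force: [0.2, 0.3, -1.8]
gripper_width: 0.0277
gripper_force: 18.0
```

Emit:
servo_tool --moves '[{"tx": 0,"ty": 0,"tz": 0,"rx": 0,"ry": 0,"rz": 0,"claw": 0},{"tx": 0,"ty": 0,"tz": 0,"rx": 0,"ry": 0,"rz": 0,"claw": 0},{"tx": 0,"ty": 0,"tz": 0,"rx": 0,"ry": 0,"rz": 0,"claw": 0},{"tx": 0,"ty": 0,"tz": 0,"rx": 0,"ry": 0,"rz": 0,"claw": 0}]'

```text
time: 10.12
ee_pos: [0.4847, 0.3222, 0.1688]
orientation: [180.0, -0.0, 77.0]
wrist_force: [0.4, 0.2, -0.7]
gripper_width: 0.0277
gripper_force: 18.0
```

```bash
python3 - <<'E'
from workcell import status, vision
import cv2,pickle,numpy as np
c=vision.get_calibration("wrist"); im=vision.read_camera("wrist"); sc=vision.read_camera("scene"); s=status.state()
pickle.dump((im,c,s),open("d4.pkl","wb"))
print({k:s[k] for k in("time","ee_pos","orientation","wrist_force","gripper_width")})
b=lambda i,x,y,w:cv2.resize(cv2.cvtColor(i,cv2.COLOR_RGB2BGR)[y:y+w,x:x+w],(400,400),interpolation=cv2.INTER_CUBIC)
cv2.imwrite("pics/f1.png",np.hstack([b(im,200,130,150),b(sc,160,90,80)]))
E
```

```text
{'time': 10.225, 'ee_pos': array([0.48471246, 0.32220116, 0.16869883]), 'orientation': array([ 1.79996903e+02, -3.54926578e-03,  7.69906318e+01]), 'wrist_force': array([-0.17510783,  0.25104856, -0.3267344 ]), 'gripper_width': 0.02766044912258329}
```

View pics/f1.png

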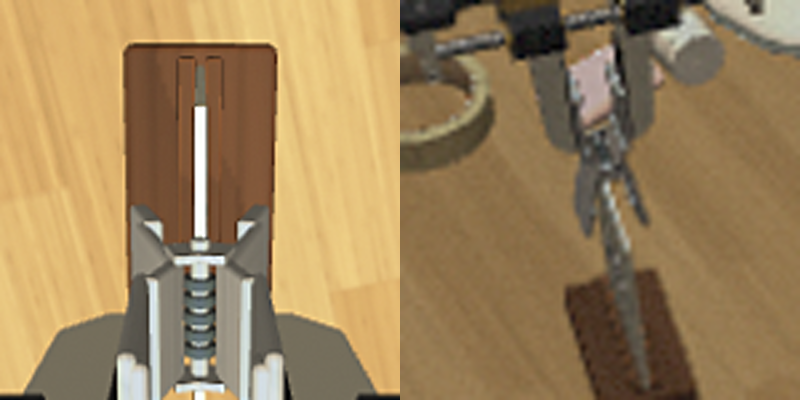

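The card's edge runs centred between the open jaws, parallel to the pin, in both views. The pin is still at v≈227 to 275, so it hasn't slipped, and there is no contact force. Handing in.

```bash
python3 -c "
from workcell import robot; print(robot.sign_off())"
```

```text
the job is handed in; nothing more can be done
None
```

I handed the job in with the clip held squeezed (18 N) and its open jaws straddling the middle of the taller card's top edge, about 14 mm deep. The last pictures and force readings showed no contact with the card, at about 10 s of the 32 s allowed; `sign_off` gave no verdict.

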